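Turn the decorating wheel until its notch locks

ROBOT

A 6-joint arm with a two-finger parallel gripper is mounted at the origin on the work surface. World frame = base frame: x ahead of the robot, y to its left, z up, the work surface at z = 0. Lengths are in m, angles in rad, forces in N, time in s.
With the tool pointing down it reaches from about 0.375 to 0.9 m from the base axis. Payload 3.1 kg.
Tool frame: the origin (TCP) lies between the finger pads; the fingertips stand 17 mm ahead of it and the grasp point (between the pads) lies 2 mm behind it (robot.nose_length is the distance from the TCP to the fingertips, in m); z points along the fingers, y is the line along which they close (so a half turn about z gives the same grasp; the last joint's range is limited). The gripper opens to 87 mm and grips with 3 to 60 N. Pads are 19 mm wide; open, the fingers measure 117 mm over their backs; the gripper's body (75 mm by 190 mm) begins 51 mm behind the grasp point.
Start: joints at [0.948, 0.527, 1.433, -0, 1.181, -0.178], TCP at [0.269, 0.564, 0.24] pointing down, gripper open.
Joint ranges: [-3.08, 3.08], [-0.75, 2.2], [0.22, 2.44], [-1.43, 4.57], [0, 2.65], [-2.85, 2.85]. Speed limits (rad/s): [2.79, 2.79, 3.14, 3.14, 3.14, 3.14].

INTERFACE

Orientations are given as a unit quaternion [x, y, z, w].
In Python, from rig import robot, cams gives the robot as it stands.
- The arm moves only by the shell command python3 -m pendant 'ROWS' [FORCE]. ROWS is JSON, a list of rows, each an object with "jaw": the opening, from 0 (shut) to 1 (fully open); "linear": the shift along the tool's x, y, z in cm, a list of three; "twist": the turn about the tool's z in degrees. A call has 1 to 12 rows; each row shifts and turns the commanded pose from where the row before left it, along the tool's axes as they then stand; what a row does not reach is not made up. A row lasts 1/12 s, in which the tool goes at most 41.7 mm and 7.16 degrees, less where a joint would pass 70% of its speed; a pose out of reach is approached as far as the arm can. A call is refused whole if a number of a shift passes 4.17 or a number of a turn 7.16, either way. A call with a gripper value outside its range is refused whole. The fingers move at their own pace and stop on an object; FORCE is the grip in N (left out, the last holds). Time passes only in rows, so rows that do not move let the fingers close. It gives the time, the measured TCP pose, the force, the opening and the grip force at its end, in the units of the state.
- robot.get_obs(): the state, without advancing time (a new reading comes with each control period).
- cams.camera(name): name is "scene" or "top" or "wrist"; returns a dict with "color" (384x512x3 uint8, blue, green, red), "depth" (384x512 float32, m along the optical axis (not along the pixel's ray), 0 where there is no reading), "fov_y" (degrees; the focal length in pixels is half the picture's height over the tangent of half this angle, whatever the lens; pixels are square), "cx", "cy" (the principal point, pixels), "view" (4x4, takes a point from world to camera coordinates). Camera axes: x right, y down, z forward; pixel columns grow to the right and rows downward; lengths in m; the calibration is good to about 2 mm. A picture is of the moment at which its call begins.
- robot.hand_in(): hands the job in; it is judged then, once.
The state is a dict: "time": time; "q": joint angles; "joint_velocities": joint speeds; "joint_torque": joint torques, N m; "position": TCP position; "tool_rot": TCP orientation; "ft_force": force on the tool from outside, world axes, zero at the start; "moment": the same for the moment, N m; "grip_width": finger opening in m; "grip_force": force on a finger pad.
Only numpy, scipy, OpenCV 4.12 (cv2) and the standard library are available. Lean on these libraries where they do the work, as an engineer would, in place of code of your own. Each camera call takes 0.05 s, during which the arm holds its last target. There are 200 camera calls.

TASK

Push the turntable round by its turning post until the one wide notch in the wheel's rim faces the lock pin and the pin drops fully home into it by its own weight, then take your hand away and leave the wheel locked. Push gently, do not force the wheel against the pin, do not touch the pin or its bracket, and leave everything else on the bench where it is.

Things in the scene. Friction and masses are not known exactly. Their poses are not given: they have to be found in the camera images.
- stand: round dark steel foot of a decorator's turntable, 170 mm across, under the wheel; fixed to the table, cannot move. Origin on the table, on the wheel's vertical axis; its x axis points from there to the pin guide.
- pin_guide: dark steel fixed bracket of the stand, 34 mm wide: an upright outside the rim (114 to 130 mm from the axis) reaching in over the rim to 69 mm from the axis, underside 5 mm over the wheel, top 87 mm over the table. Same origin and axes as the stand; the bracket lies along +x.
- wheel (a joint): angle of the grey-painted wheel, rad, positive anticlockwise from above; 0 = wide notch exactly under the lock pin, range -3 to 3. It starts between 0.7 and 2.1, so the short way is clockwise (decreasing). It turns stiffly (about 3 N sideways on the post) and stays where it is left.
- bowl_rim (a point): middle of the mouth of the terracotta bowl fixed in the wheel's centre, on the axis: 94 mm across, rim 94 mm over the table. The wheel under it is 200 mm across, 12 mm thick, its top face 50 mm over the table.
- post_top (a point): centre of the top of the turning post: a plain round steel post 14 mm across, standing 36 mm up from the wheel's top face, 86 mm from the axis; its top is 86 mm over the table. On the wheel it stands 1.9 rad anticlockwise of the wide notch.
- notch (a point): middle of the one wide notch in the wheel's rim, at the top face, 86 mm from the axis. The notch is 14 mm wide, runs straight in from the rim 24 mm deep and through the wheel. Four other notches look like it but are only 6 to 8 mm wide; the pin passes over those.
- guide_top (a point): centre of the top face of the pin guide, 86 mm from the axis, 87 mm over the table (fixed to the stand)
- lock_pin: loose steel pin upright in the guide: shank 12 mm across, steel head 26 mm across, 14 mm tall. Origin at the centre of its foot, which rides on the wheel 50 mm over the table, head 10 mm above the guide. Over the wide notch it falls 10 mm by its weight (foot 40 mm up, head on the guide) and blocks the wheel, with 1 to 2 mm of play. If the rim goes faster than about 30 mm/s it may skip the notch.
- medium_jar: bystander, loose: small amber glass jar with black cap, 52 mm across, 70 mm tall; origin at the middle of its underside
- dipper_cup: bystander, loose: small open aluminium cup, 56 mm across, 50 mm tall; origin at the middle of its underside
- varnish_tin: bystander, loose: plain steel tin, 54 mm across, 75 mm tall; origin at the middle of its underside
- sanding_block: bystander, loose: cork block 70 x 42 x 28 mm; origin at the middle of its underside
- jar_cap: bystander, loose: black screw cap lying on the table, 40 mm across, 14 mm tall; origin at the middle of its underside
- palette_knife: bystander, loose: palette knife, 200 mm long, lying flat; handle along its -x, origin at its middle underneath
- brush: bystander, loose: paint brush, 200 mm long, lying flat; handle along its -x, origin at its middle underneath

How it is judged:
By the outcome, as a careful person would: the job done as asked, in the order asked, and still so for the second after the job is handed in, with the robot touching nothing.
It also fails if it takes over 45 s, if anything falls off the work surface, if the arm or the gripper's body presses on something with over 40 N, if the wrist force passes 120 N, or if a joint passes its speed limit or range.

## Working session

There is one attempt and no reset: what is moved stays moved. The work goes in short steps, Python scripts to look and compute and a shell command to move; the robot and the scene stay as the last step left them, time stands still between calls to the robot, and variables do not carry over. Pictures are saved under pics/ and viewed, at most 10 in all, crops included, and the job is handed in when it is done.

```bash
mkdir -p pics; cat > h.py <<'E'
import numpy as np, cv2
from rig import robot, cams
def grab(n):
    c=cams.camera(n); h=c["color"].shape[0]; c["f"]=h/2/np.tan(np.radians(c["fov_y"])/2); return c
def plane(c,u,v,z):
    T=np.linalg.inv(c["view"]); d=T[:3,:3]@np.array([(u-c["cx"])/c["f"],(v-c["cy"])/c["f"],1.]); o=T[:3,3]
    return o+d*(z-o[2])/d[2]
def cloud(c):
    d=c["depth"]; v,u=np.indices(d.shape); T=np.linalg.inv(c["view"])
    p=np.stack([(u-c["cx"])/c["f"]*d,(v-c["cy"])/c["f"]*d,d],-1)
    P=p@T[:3,:3].T+T[:3,3]; P[d==0]=np.nan; return P
def proj(c,p):
    q=c["view"][:3,:3]@np.array(p)+c["view"][:3,3]; return q[:2]/q[2]*c["f"]+[c["cx"],c["cy"]]
E
python3 - <<'E'
from h import *
a=grab("top");b=grab("scene")
cv2.imwrite("pics/t0.png",cv2.resize(a["color"],(800,600)));cv2.imwrite("pics/s0.png",cv2.resize(b["color"],(800,600)))
for c in(a,b): print(np.linalg.inv(c["view"])[:3].round(3),c["f"],c["cx"],c["cy"])
np.savez("c0.npz",t=cloud(a),s=cloud(b))
o=robot.get_obs();print(o)
E
```

```text
[[-0.025 -0.986  0.165  0.411]
 [-0.999  0.029  0.018 -0.015]
 [-0.023 -0.164 -0.986  1.2  ]] 409.12642007075516 250.66863667755425 189.02579346217638
[[ 0.542  0.614 -0.574  1.256]
 [ 0.84  -0.384  0.383 -0.451]
 [ 0.014 -0.69  -0.724  0.943]] 430.598274117998 255.16942095792353 194.7117783830051
{'time': 0.1, 'q': array([ 9.47523728e-01,  5.28370588e-01,  1.43379463e+00,  9.44780663e-06,
        1.18139351e+00, -1.78498250e-01]), 'joint_velocities': array([-0.00038008, -0.00116015, -0.00251742, -0.00028625,  0.00128537,
        0.00100541]), 'joint_torque': array([ 4.74863846e-04, -4.40986097e+01, -1.77150178e+01,  6.35472033e-02,
        5.33573760e-02, -1.28758418e-05]), 'position': array([0.26850215, 0.56368242, 0.23866455]), 'tool_rot': array([ 2.20560283e-01,  9.75372849e-01, -9.03391222e-04, -3.87635568e-04]), 'ft_force': array([-0.41825136, -0.41213966,  0.37060968]), 'moment': array([-0.03687071, -0.0002767 ,  0.00458406]), 'grip_force': 0.0, 'grip_width': 0.08700996133732977}
```

View pics/t0.png

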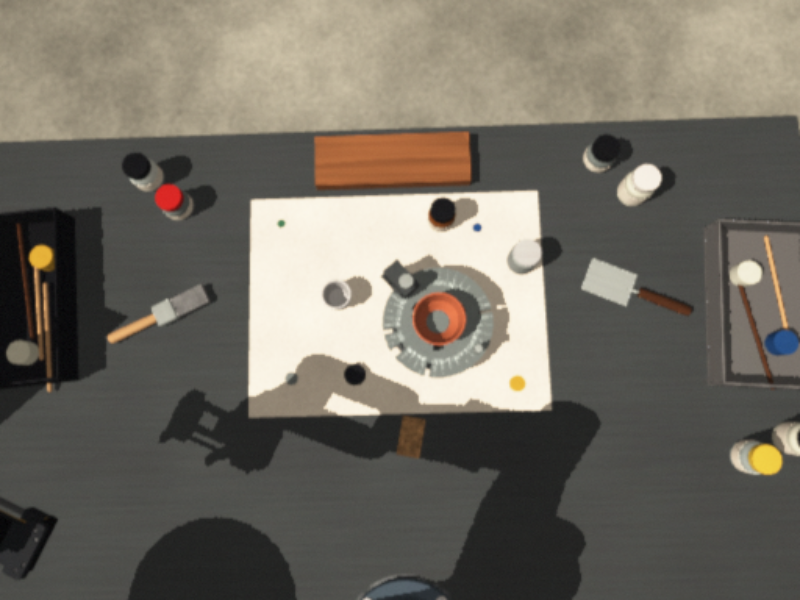

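View pics/s0.png

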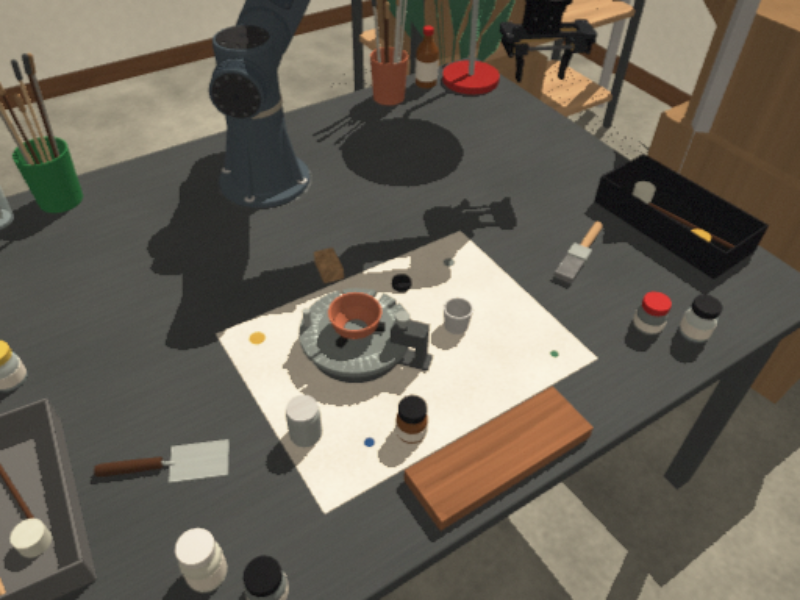

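The top view shows the wheel at about (440,320), with the guide and pin head at its upper left (400,280). The cup is at (337,294), the tin at (526,256), the jar at (443,212) and the cap at (355,374). The post isn't clear yet, so I'll enlarge the wheel.

```bash
python3 - <<'E'
from h import *
a=grab("top");b=grab("scene")
A=cv2.resize(a["color"][160:250,235:335],(800,600)[:1]*1+(720,) if 0 else (640,576),interpolation=cv2.INTER_CUBIC)
B=cv2.resize(b["color"][180:245,185:285],(800,520),interpolation=cv2.INTER_CUBIC)
cv2.imwrite("pics/t1.png",A);cv2.imwrite("pics/s1.png",B)
for n,c in(("t",a),("s",b)):
    P=cloud(c);h=cv2.cvtColor(c["color"],cv2.COLOR_BGR2HSV)
    m=(P[...,2]>.086)&(P[...,2]<.1)&(P[...,0]>.3)&(P[...,0]<.75)&(abs(P[...,1])<.25)
    red=((h[...,0]<12)|(h[...,0]>172))&(h[...,1]>110)&m
    k,e=cv2.minEnclosingCircle(P[red][:,:2].astype(np.float32).reshape(-1,1,2));print(n,"bowl rim",k,e,red.sum())
    C=np.array(k)
    for lo,hi,nm in((.080,.091,"80-91"),(.091,.12,"91-120"),(.068,.08,"68-80")):
        mm=(P[...,2]>lo)&(P[...,2]<hi)&(h[...,1]<90)&(np.hypot(P[...,0]-C[0],P[...,1]-C[1])<.16)&(np.hypot(P[...,0]-C[0],P[...,1]-C[1])>.055)
        q,l,s,ce=cv2.connectedComponentsWithStats(mm.astype(np.uint8))
        for i in range(1,q):
            if s[i,4]>3:
                p=np.nanmean(P[l==i],0);d=p[:2]-C;print(n,nm,s[i,4],ce[i].round(1),p.round(4),"r",np.hypot(*d).round(4),"ang",np.arctan2(d[1],d[0]).round(3))
E
```

```text
t bowl rim (0.5524835586547852, -0.07485728710889816) 0.04651849716901779 189
t 80-91 193 [254.9 177.1] [ 0.6303 -0.0072  0.0861] r 0.1031 ang 0.716
t 80-91 21 [306. 223.] [ 0.4994 -0.1425  0.085 ] r 0.086 ang -2.237
t 91-120 74 [259.4 180. ] [ 0.6174 -0.0191  0.1094] r 0.0856 ang 0.709
t 68-80 6 [252.5 183.5] [6.15e-01 2.00e-04 7.27e-02] r 0.0977 ang 0.877
t 68-80 6 [264.5 185.3] [ 0.6082 -0.0332  0.0758] r 0.0696 ang 0.642
s bowl rim (0.5534431338310242, -0.07544032484292984) 0.04839762672781944 205
s 80-91 22 [196.1 199.1] [ 0.5039 -0.1421  0.0853] r 0.0831 ang -2.21
s 80-91 207 [263.4 210.7] [ 0.6371 -0.0108  0.0863] r 0.1057 ang 0.657
s 91-120 85 [257.6 203.4] [ 0.6231 -0.0208  0.1081] r 0.0885 ang 0.665
s 68-80 14 [195.9 202.8] [ 0.5061 -0.1449  0.0741] r 0.084 ang -2.169
s 68-80 71 [261.7 216.3] [ 0.6425 -0.0197  0.0743] r 0.1051 ang 0.56
```

View pics/t1.png

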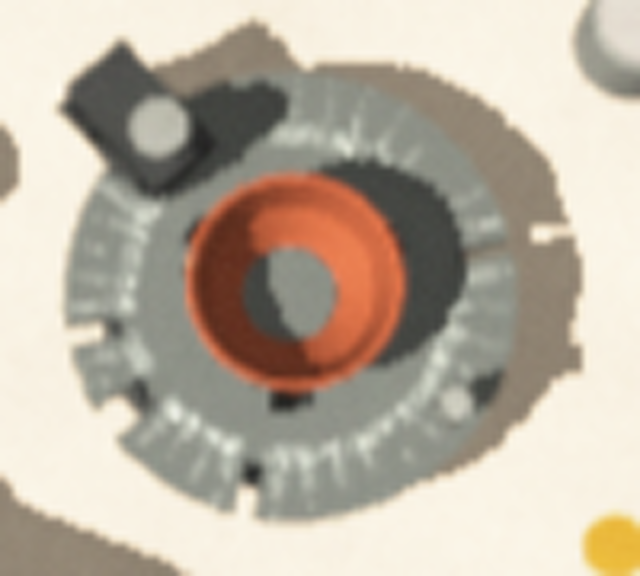

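View pics/s1.png

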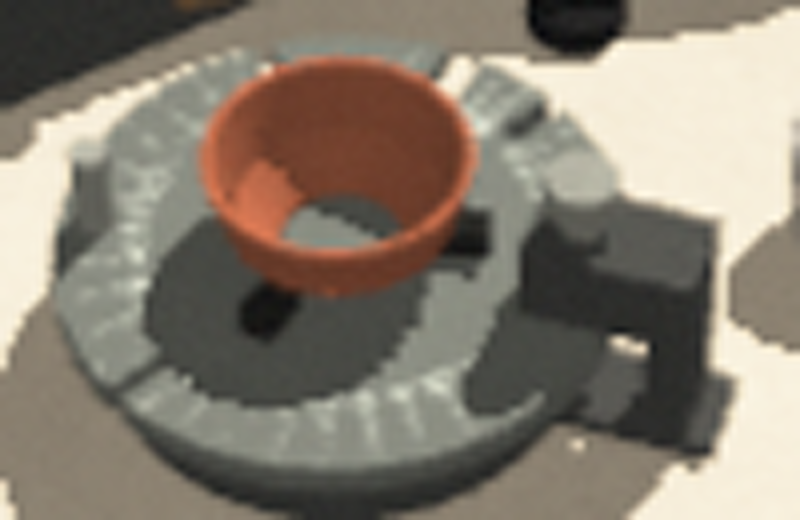

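The top crop shows the pin and guide upper left (160,125), the post lower right (457,403), and the wide notch lower left (115,410). Height, radius and angle all agree: the wheel is at about 1.46 rad. The axis is at (0.553,-0.075), the post at about -2.23 rad and the guide at about 0.69. I'll push with closed fingers, tool x along the clockwise tangent, starting on the anticlockwise side of the post.

```bash
python3 -m pendant '[{"jaw":0,"linear":[-1.5,-1.5,0],"twist":0},{"jaw":0,"linear":[-2.7,-2.7,0],"twist":0},{"jaw":0,"linear":[-2.7,-2.7,0],"twist":0},{"jaw":0,"linear":[-2.7,-2.7,0],"twist":0},{"jaw":0,"linear":[-2.7,-2.7,0],"twist":0},{"jaw":0,"linear":[-2.7,-2.7,0],"twist":0},{"jaw":0,"linear":[-2.7,-2.7,0],"twist":0},{"jaw":0,"linear":[-2.7,-2.7,0],"twist":0},{"jaw":0,"linear":[-2.7,-2.7,0],"twist":0},{"jaw":0,"linear":[-2.7,-2.7,0],"twist":0},{"jaw":0,"linear":[-2.7,-2.7,0],"twist":0},{"jaw":0,"linear":[-2.7,-2.7,0],"twist":0}]' 20
python3 -m pendant '[{"jaw":0,"linear":[-2.7,-2.7,0],"twist":0},{"jaw":0,"linear":[-2.7,-2.7,0],"twist":0},{"jaw":0,"linear":[-2.7,-2.7,0],"twist":0},{"jaw":0,"linear":[-2.7,-2.7,0],"twist":0},{"jaw":0,"linear":[-2.7,-2.7,0],"twist":0},{"jaw":0,"linear":[-2.7,-2.7,0],"twist":-5},{"jaw":0,"linear":[-1.5,-1.5,0],"twist":-5},{"jaw":0,"linear":[0,0,0],"twist":0},{"jaw":0,"linear":[0,0,0],"twist":0}]'
cat > where.py <<'E'
from h import *
o=robot.get_obs();C=np.array([.553,-.0752]);p=o["position"]
from scipy.spatial.transform import Rotation as R
M=R.from_quat(o["tool_rot"]).as_matrix();d=p[:2]-C
print("t",round(o["time"],2),"p",p.round(4),"r",np.hypot(*d).round(4),"phi",np.arctan2(d[1],d[0]).round(3),"xang",np.arctan2(M[1,0],M[0,0]).round(3),"F",o["ft_force"].round(1),"w",o["grip_width"])
g=np.array([.531,-.1584,.077])-p;print("to start, tool cm",(M.T@g*100).round(2),"twist deg",np.degrees(np.arctan2(M[1,0],M[0,0])-2.887).round(1))
E
python3 where.py
```

```text
time: 1.2
position: [0.4165, 0.1465, 0.2397]
tool_rot: [0.221, 0.975, 0.0, 0.0]
ft_force: [-0.1, 0.6, -1.4]
grip_width: 0.0148
grip_force: 0.0
time: 1.95
position: [0.5016, -0.0879, 0.2393]
tool_rot: [0.137, 0.991, 0.0, -0.0]
ft_force: [-0.4, 0.4, 0.4]
grip_width: 0.0005
grip_force: 0.0
t 1.95 p [ 0.5016 -0.0879  0.2393] r 0.0529 phi -2.899 xang 2.868 F [-0.4  0.4  0.4] w 0.0005392248991573763
to start, tool cm [-4.74 -6.   16.22] twist deg -1.1
```

Next, move over the start point and descend, then take a reading.

```bash
python3 -m pendant '[{"jaw":0,"linear":[-1.2,-1.5,0],"twist":-1.1},{"jaw":0,"linear":[-1.2,-1.5,0],"twist":0},{"jaw":0,"linear":[-1.2,-1.5,0],"twist":0},{"jaw":0,"linear":[-1.1,-1.5,0],"twist":0},{"jaw":0,"linear":[0,0,2.5],"twist":0},{"jaw":0,"linear":[0,0,2.5],"twist":0},{"jaw":0,"linear":[0,0,2.5],"twist":0},{"jaw":0,"linear":[0,0,1],"twist":0},{"jaw":0,"linear":[0,0,0],"twist":0}]'
python3 where.py; python3 - <<'E'
from h import *
a=grab("scene");cv2.imwrite("pics/s2.png",cv2.resize(a["color"][110:290,140:340],(800,720) if 0 else (660,594),interpolation=cv2.INTER_CUBIC))
E
```

```text
time: 2.7
position: [0.5296, -0.1544, 0.1522]
tool_rot: [0.125, 0.992, 0.001, -0.003]
ft_force: [-0.7, 0.0, 0.5]
grip_width: 0.0003
grip_force: 0.0
t 2.7 p [ 0.5296 -0.1544  0.1522] r 0.0826 phi -1.858 xang 2.891 F [-0.7  0.   0.5] w 0.00034140092221421206
to start, tool cm [-0.29 -0.37  7.52] twist deg 0.2
```

View pics/s2.png

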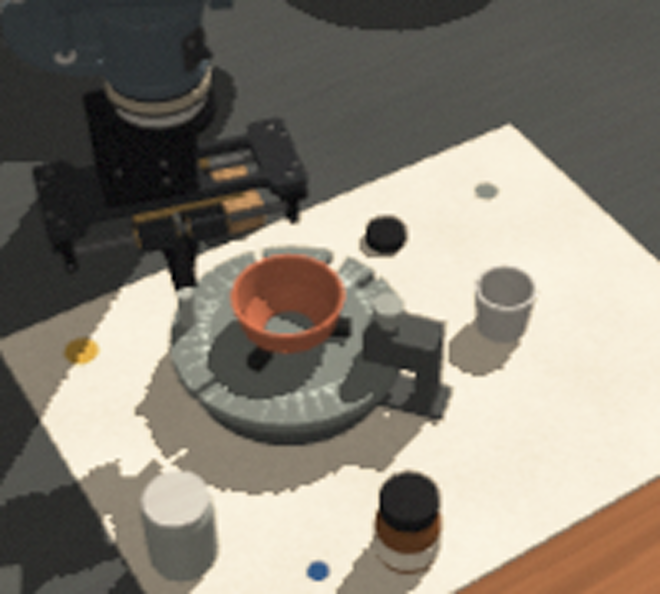

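The picture shows the closed fingers hanging at (182,270), beside the post at (185,300), with clear space to the tin, jar and cup. Now descend.

```bash
python3 -m pendant '[{"jaw":0,"linear":[-0.3,-0.35,0],"twist":0},{"jaw":0,"linear":[0,0,1.5],"twist":0},{"jaw":0,"linear":[0,0,1.5],"twist":0},{"jaw":0,"linear":[0,0,1.5],"twist":0},{"jaw":0,"linear":[0,0,1.5],"twist":0},{"jaw":0,"linear":[0,0,1],"twist":0},{"jaw":0,"linear":[0,0,0.4],"twist":0},{"jaw":0,"linear":[0,0,0],"twist":0},{"jaw":0,"linear":[0,0,0],"twist":0}]'
python3 where.py
```

```text
time: 3.5
position: [0.5346, -0.1614, 0.0813]
tool_rot: [0.125, 0.992, -0.0, 0.001]
ft_force: [0.7, 0.1, -0.3]
grip_width: 0.0002
grip_force: 0.0
t 3.5 p [ 0.5346 -0.1614  0.0813] r 0.0881 phi -1.781 xang 2.891 F [ 0.7  0.1 -0.3] w 0.00016217453594035395
to start, tool cm [0.42 0.2  0.43] twist deg 0.2
```

```bash
python3 -m pendant '[{"jaw":0,"linear":[0.4,0.2,0.4],"twist":0},{"jaw":0,"linear":[0.3,0.005,0],"twist":2},{"jaw":0,"linear":[0.3,0.005,0],"twist":2},{"jaw":0,"linear":[0.3,0.005,0],"twist":2},{"jaw":0,"linear":[0.225,0,0],"twist":1.5},{"jaw":0,"linear":[0.15,0,0],"twist":1},{"jaw":0,"linear":[0.15,0,0],"twist":1},{"jaw":0,"linear":[0.15,0,0],"twist":1},{"jaw":0,"linear":[0.15,0,0],"twist":1},{"jaw":0,"linear":[0.15,0,0],"twist":1},{"jaw":0,"linear":[0.15,0,0],"twist":1},{"jaw":0,"linear":[0.15,0,0],"twist":1}]'
python3 where.py
```

```text
time: 4.5
position: [0.5119, -0.1513, 0.0769]
tool_rot: [0.25, 0.968, -0.001, 0.002]
ft_force: [2.9, -1.9, -0.2]
grip_width: 0.0003
grip_force: 1.6
t 4.5 p [ 0.5119 -0.1513  0.0769] r 0.0865 phi -2.067 xang 2.636 F [ 2.9 -1.9 -0.2] w 0.00029009407017957804
to start, tool cm [-2.02  0.3   0.  ] twist deg -14.4
```

Contact at 3.5 N. Next, push round along the arc with the rim at about 23 mm/s.

```bash
python3 -m pendant '[{"jaw":0,"linear":[0.165,0.002,0],"twist":1.1},{"jaw":0,"linear":[0.165,0.002,0],"twist":1.1},{"jaw":0,"linear":[0.165,0.002,0],"twist":1.1},{"jaw":0,"linear":[0.165,0.002,0],"twist":1.1},{"jaw":0,"linear":[0.165,0.002,0],"twist":1.1},{"jaw":0,"linear":[0.165,0.002,0],"twist":1.1},{"jaw":0,"linear":[0.165,0.002,0],"twist":1.1},{"jaw":0,"linear":[0.165,0.002,0],"twist":1.1},{"jaw":0,"linear":[0.165,0.002,0],"twist":1.1},{"jaw":0,"linear":[0.165,0.002,0],"twist":1.1},{"jaw":0,"linear":[0.165,0.002,0],"twist":1.1},{"jaw":0,"linear":[0.165,0.002,0],"twist":1.1}]'
python3 where.py
python3 -m pendant '[{"jaw":0,"linear":[0.165,0.002,0],"twist":1.1},{"jaw":0,"linear":[0.165,0.002,0],"twist":1.1},{"jaw":0,"linear":[0.165,0.002,0],"twist":1.1},{"jaw":0,"linear":[0.165,0.002,0],"twist":1.1},{"jaw":0,"linear":[0.165,0.002,0],"twist":1.1},{"jaw":0,"linear":[0.165,0.002,0],"twist":1.1},{"jaw":0,"linear":[0.165,0.002,0],"twist":1.1},{"jaw":0,"linear":[0.165,0.002,0],"twist":1.1},{"jaw":0,"linear":[0.165,0.002,0],"twist":1.1},{"jaw":0,"linear":[0.165,0.002,0],"twist":1.1},{"jaw":0,"linear":[0.165,0.002,0],"twist":1.1},{"jaw":0,"linear":[0.165,0.002,0],"twist":1.1}]'
python3 where.py
```

```text
time: 5.5
position: [0.4943, -0.1386, 0.0767]
tool_rot: [0.36, 0.933, 0.0, 0.0]
ft_force: [2.5, -1.1, 3.0]
grip_width: 0.0003
grip_force: 1.9
t 5.5 p [ 0.4943 -0.1386  0.0767] r 0.0864 phi -2.317 xang 2.405 F [ 2.5 -1.1  3. ] w 0.00026868100467085517
to start, tool cm [-4.05  1.   -0.03] twist deg -27.6
time: 6.5
position: [0.4813, -0.1238, 0.0766]
tool_rot: [0.465, 0.885, -0.0, 0.0]
ft_force: [3.8, -1.7, 4.2]
grip_width: 0.0004
grip_force: 2.2
t 6.5 p [ 0.4813 -0.1238  0.0766] r 0.0866 phi -2.546 xang 2.175 F [ 3.8 -1.7  4.2] w 0.0004232498139038864
to start, tool cm [-5.67  2.12 -0.04] twist deg -40.8
```

```bash
python3 -m pendant '[{"jaw":0,"linear":[0.165,0.002,0],"twist":1.1},{"jaw":0,"linear":[0.165,0.002,0],"twist":1.1},{"jaw":0,"linear":[0.165,0.002,0],"twist":1.1},{"jaw":0,"linear":[0.165,0.002,0],"twist":1.1},{"jaw":0,"linear":[0.165,0.002,0],"twist":1.1},{"jaw":0,"linear":[0.165,0.002,0],"twist":1.1},{"jaw":0,"linear":[0.165,0.002,0],"twist":1.1},{"jaw":0,"linear":[0.165,0.002,0],"twist":1.1},{"jaw":0,"linear":[0.165,0.002,0],"twist":1.1},{"jaw":0,"linear":[0.165,0.002,0],"twist":1.1},{"jaw":0,"linear":[0.165,0.002,0],"twist":1.1},{"jaw":0,"linear":[0.165,0.002,0],"twist":1.1}]'
python3 where.py
python3 -m pendant '[{"jaw":0,"linear":[0.165,0.002,0],"twist":1.1},{"jaw":0,"linear":[0.165,0.002,0],"twist":1.1},{"jaw":0,"linear":[0.165,0.002,0],"twist":1.1},{"jaw":0,"linear":[0.165,0.002,0],"twist":1.1},{"jaw":0,"linear":[0.165,0.002,0],"twist":1.1},{"jaw":0,"linear":[0.165,0.002,0],"twist":1.1},{"jaw":0,"linear":[0.165,0.002,0],"twist":1.1},{"jaw":0,"linear":[0.165,0.002,0],"twist":1.1},{"jaw":0,"linear":[0.165,0.002,0],"twist":1.1},{"jaw":0,"linear":[0.165,0.002,0],"twist":1.1},{"jaw":0,"linear":[0.165,0.002,0],"twist":1.1},{"jaw":0,"linear":[0.165,0.002,0],"twist":1.1}]'
python3 where.py
python3 - <<'E'
from h import *
for n in("top","scene"):
    a=grab(n)
    C=[.553,-.0752];u,v=proj(a,[*C,.05]).astype(int)
    cv2.imwrite(f"pics/{n}3.png",cv2.resize(a["color"][v-50:v+50,u-60:u+60],(720,600),interpolation=cv2.INTER_CUBIC))
E
```

```text
time: 7.5
position: [0.472, -0.1063, 0.0766]
tool_rot: [0.563, 0.826, -0.0, 0.0]
ft_force: [4.1, -3.2, 4.2]
grip_width: 0.0006
grip_force: 2.4
t 7.5 p [ 0.472  -0.1063  0.0766] r 0.0867 phi -2.774 xang 1.944 F [ 4.1 -3.2  4.2] w 0.000576693278934303
to start, tool cm [-7.    3.59 -0.04] twist deg -54.0
time: 8.5
position: [0.4669, -0.0875, 0.0765]
tool_rot: [0.655, 0.756, -0.0, 0.0]
ft_force: [3.4, -4.0, 4.3]
grip_width: 0.0005
grip_force: 2.6
t 8.5 p [ 0.4669 -0.0875  0.0765] r 0.087 phi -3.0 xang 1.714 F [ 3.4 -4.   4.3] w 0.00045373442106553776
to start, tool cm [-7.93  5.33 -0.04] twist deg -67.2
```

View pics/scene3.png

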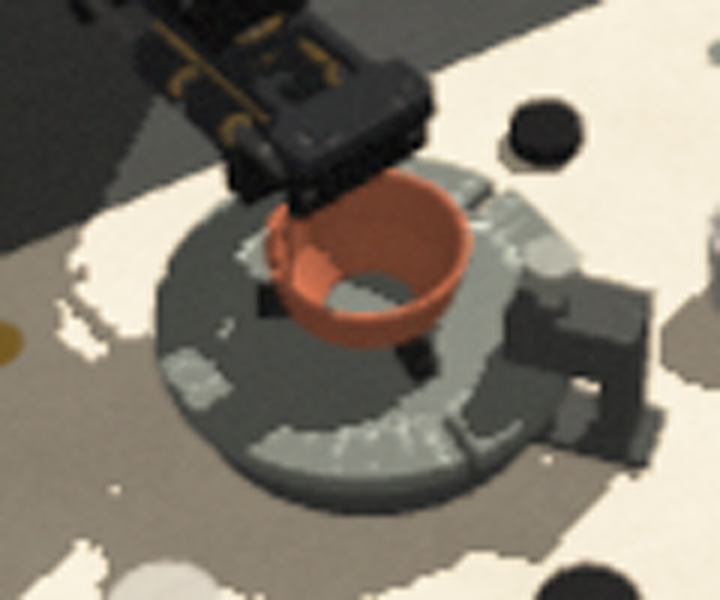

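The scene view shows the wheel turned, a notch near (480,200) heading for the guide, and the pin head still up at (550,255). I'll push most of the remaining way, then creep while watching pin height.

```bash
cat > pin.py <<'E'
from h import *
G=np.array([.553,-.0752])+.086*np.array([np.cos(.69),np.sin(.69)])
for n in("top","scene"):
    c=grab(n);P=cloud(c);m=(np.hypot(P[...,0]-G[0],P[...,1]-G[1])<.022)&(P[...,2]>.092)&(P[...,2]<.125)
    print(n,"pin top z",np.nanpercentile(P[m][:,2],[50,80]).round(4) if m.sum() else None,m.sum())
E
python3 pin.py
python3 -m pendant '[{"jaw":0,"linear":[0.165,0.002,0],"twist":1.1},{"jaw":0,"linear":[0.165,0.002,0],"twist":1.1},{"jaw":0,"linear":[0.165,0.002,0],"twist":1.1},{"jaw":0,"linear":[0.165,0.002,0],"twist":1.1},{"jaw":0,"linear":[0.165,0.002,0],"twist":1.1},{"jaw":0,"linear":[0.165,0.002,0],"twist":1.1},{"jaw":0,"linear":[0.165,0.002,0],"twist":1.1},{"jaw":0,"linear":[0.165,0.002,0],"twist":1.1},{"jaw":0,"linear":[0.165,0.002,0],"twist":1.1},{"jaw":0,"linear":[0.165,0.002,0],"twist":1.1},{"jaw":0,"linear":[0.165,0.002,0],"twist":1.1},{"jaw":0,"linear":[0.165,0.002,0],"twist":1.1}]'
python3 -m pendant '[{"jaw":0,"linear":[0.1,0.001,0],"twist":0.7},{"jaw":0,"linear":[0.1,0.001,0],"twist":0.7},{"jaw":0,"linear":[0.1,0.001,0],"twist":0.7},{"jaw":0,"linear":[0.1,0.001,0],"twist":0.7},{"jaw":0,"linear":[0.1,0.001,0],"twist":0.7},{"jaw":0,"linear":[0.1,0.001,0],"twist":0.7}]'
python3 where.py; python3 pin.py
```

```text
top pin top z [0.1104 0.1117] 75
scene pin top z [0.1093 0.1113] 83
time: 9.7
position: [0.4661, -0.0678, 0.0765]
tool_rot: [0.737, 0.676, -0.0, -0.0]
ft_force: [3.5, -4.3, 3.6]
grip_width: 0.0003
grip_force: 2.5
time: 10.2
position: [0.4667, -0.0619, 0.0765]
tool_rot: [0.761, 0.649, -0.001, -0.0]
ft_force: [4.0, -4.8, 2.6]
grip_width: 0.0004
grip_force: 2.5
t 10.2 p [ 0.4667 -0.0619  0.0765] r 0.0873 phi 2.988 xang 1.411 F [ 4.  -4.8  2.6] w 0.00044910581262951537
to start, tool cm [-8.51  7.88 -0.06] twist deg -84.5
top pin top z [0.1097 0.1117] 72
scene pin top z [0.1092 0.1112] 85
```

```bash
python3 -m pendant '[{"jaw":0,"linear":[0.09,0.002,0],"twist":0.6},{"jaw":0,"linear":[0.09,0.002,0],"twist":0.6},{"jaw":0,"linear":[0.09,0.002,0],"twist":0.6},{"jaw":0,"linear":[0.09,0.002,0],"twist":0.6},{"jaw":0,"linear":[0.09,0.002,0],"twist":0.6},{"jaw":0,"linear":[0.09,0.002,0],"twist":0.6},{"jaw":0,"linear":[0.09,0.002,0],"twist":0.6},{"jaw":0,"linear":[0.09,0.002,0],"twist":0.6},{"jaw":0,"linear":[0.09,0.002,0],"twist":0.6},{"jaw":0,"linear":[0.09,0.002,0],"twist":0.6},{"jaw":0,"linear":[0.09,0.002,0],"twist":0.6}]'
python3 where.py; python3 pin.py
python3 - <<'E'
from h import *
a=grab("top");C=[.553,-.0752];u,v=proj(a,[*C,.05]).astype(int)
cv2.imwrite("pics/t4.png",cv2.resize(a["color"][v-50:v+50,u-60:u+60],(720,600),interpolation=cv2.INTER_CUBIC))
E
```

```text
time: 11.22
position: [0.4686, -0.0523, 0.0764]
tool_rot: [0.797, 0.604, -0.001, -0.0]
ft_force: [1.7, -5.5, 4.1]
grip_width: 0.0005
grip_force: 2.4
t 11.22 p [ 0.4686 -0.0523  0.0764] r 0.0875 phi 2.876 xang 1.296 F [ 1.7 -5.5  4.1] w 0.0004969521527399252
to start, tool cm [-8.52  8.88 -0.07] twist deg -91.1
top pin top z [0.1102 0.1113] 75
scene pin top z [0.1102 0.1119] 84
```

View pics/t4.png

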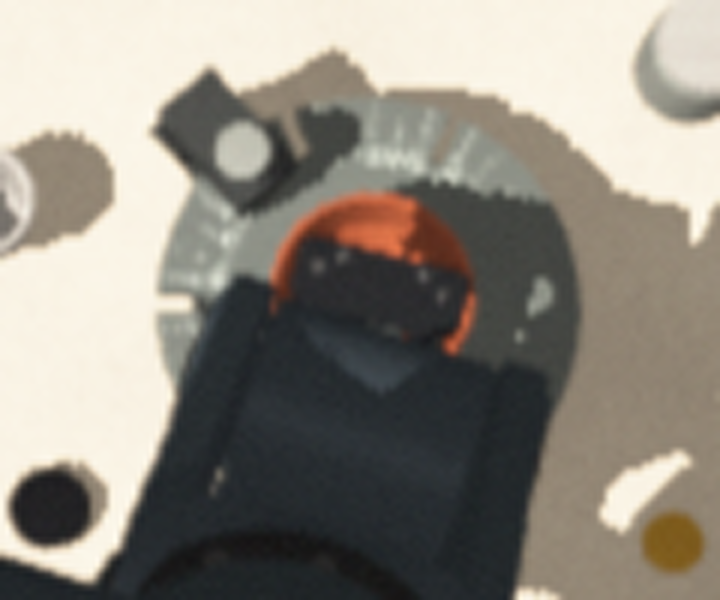

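The top view shows the pin head at (243,150) and still up. A narrow notch has just passed the guide at (290,130), so the wide one is roughly 0.1 rad away. I'll creep at about 9 mm/s with frequent checks.

```bash
python3 -m pendant '[{"jaw":0,"linear":[0.06,0.004,0],"twist":0.4},{"jaw":0,"linear":[0.06,0.004,0],"twist":0.4},{"jaw":0,"linear":[0.06,0.004,0],"twist":0.4},{"jaw":0,"linear":[0.06,0.004,0],"twist":0.4},{"jaw":0,"linear":[0.06,0.004,0],"twist":0.4},{"jaw":0,"linear":[0.06,0.004,0],"twist":0.4}]'
python3 pin.py
python3 -m pendant '[{"jaw":0,"linear":[0.06,0.004,0],"twist":0.4},{"jaw":0,"linear":[0.06,0.004,0],"twist":0.4},{"jaw":0,"linear":[0.06,0.004,0],"twist":0.4}]'
python3 where.py; python3 pin.py
```

```text
time: 11.87
position: [0.4696, -0.0486, 0.0763]
tool_rot: [0.81, 0.587, -0.001, -0.001]
ft_force: [2.3, -2.8, 3.1]
grip_width: 0.0004
grip_force: 2.1
top pin top z [0.11   0.1116] 76
scene pin top z [0.1095 0.1114] 85
time: 12.22
position: [0.4704, -0.0465, 0.0763]
tool_rot: [0.816, 0.578, -0.001, -0.001]
ft_force: [0.4, -4.2, 2.8]
grip_width: 0.0006
grip_force: 1.8
t 12.22 p [ 0.4704 -0.0465  0.0763] r 0.0874 phi 2.807 xang 1.234 F [ 0.4 -4.2  2.8] w 0.0006041562799393592
to start, tool cm [-8.55  9.42 -0.09] twist deg -94.7
top pin top z [0.1097 0.1114] 74
scene pin top z [0.1101 0.1118] 84
```

```bash
python3 -m pendant '[{"jaw":0,"linear":[0.06,0.002,0],"twist":0.4},{"jaw":0,"linear":[0.06,0.002,0],"twist":0.4}]'; python3 pin.py
```

```text
time: 12.48
position: [0.4709, -0.0453, 0.0763]
tool_rot: [0.82, 0.573, -0.001, -0.001]
ft_force: [0.0, -2.9, 1.7]
grip_width: 0.0005
grip_force: 1.5
top pin top z [0.1005 0.1021] 70
scene pin top z [0.1003 0.1017] 80
```

```bash
python3 -m pendant '[{"jaw":0,"linear":[0.06,0.002,0],"twist":0.4},{"jaw":0,"linear":[0.06,0.002,0],"twist":0.4}]'; python3 pin.py; python3 where.py
```

```text
time: 12.75
position: [0.4713, -0.0443, 0.0764]
tool_rot: [0.824, 0.567, -0.001, -0.001]
ft_force: [-0.9, -2.2, 1.6]
grip_width: 0.0005
grip_force: 1.4
top pin top z [0.1001 0.1025] 71
scene pin top z [0.1    0.1019] 76
t 12.85 p [ 0.4714 -0.0442  0.0763] r 0.0873 phi 2.778 xang 1.206 F [-0.6 -1.9  1.5] w 0.0003918261544174225
to start, tool cm [-8.55  9.64 -0.09] twist deg -96.3
```

The pin has dropped by 10 mm and is fully home, at low force. Back off tangentially from the post, then rise clear.

```bash
python3 -m pendant '[{"jaw":0,"linear":[-0.2,0,0],"twist":0},{"jaw":0,"linear":[-0.5,0,0],"twist":0},{"jaw":0,"linear":[-0.5,0,0],"twist":0},{"jaw":0,"linear":[-0.5,0,0],"twist":0},{"jaw":0,"linear":[0,0,0],"twist":0},{"jaw":0,"linear":[0,0,-1],"twist":0},{"jaw":0,"linear":[0,0,-2],"twist":0},{"jaw":0,"linear":[0,0,-3],"twist":0},{"jaw":0,"linear":[0,0,-3],"twist":0},{"jaw":0,"linear":[0,0,-3],"twist":0},{"jaw":0,"linear":[0,0,-3],"twist":0},{"jaw":0,"linear":[0,0,0],"twist":0}]'
python3 -m pendant '[{"jaw":0,"linear":[-2.5,-2.5,0],"twist":0},{"jaw":0,"linear":[-2.5,-2.5,0],"twist":0},{"jaw":0,"linear":[-2.5,-2.5,0],"twist":0},{"jaw":0,"linear":[0,0,0],"twist":0},{"jaw":0,"linear":[0,0,0],"twist":0},{"jaw":0,"linear":[0,0,0],"twist":0}]'
python3 pin.py; python3 where.py; python3 - <<'E'
from h import *
a=grab("scene");cv2.imwrite("pics/s5.png",cv2.resize(a["color"][110:290,140:340],(660,594),interpolation=cv2.INTER_CUBIC))
E
```

```text
time: 13.85
position: [0.4695, -0.0617, 0.2318]
tool_rot: [0.824, 0.567, 0.003, 0.005]
ft_force: [1.3, 0.4, 0.0]
grip_width: 0.0004
grip_force: 0.0
time: 14.35
position: [0.37, -0.1043, 0.2266]
tool_rot: [0.824, 0.567, 0.0, 0.0]
ft_force: [0.4, 0.2, 0.3]
grip_width: 0.0002
grip_force: 0.0
top pin top z [0.1004 0.1022] 73
scene pin top z [0.1002 0.1021] 75
t 14.45 p [ 0.3706 -0.1041  0.2266] r 0.1847 phi -2.985 xang 1.207 F [ 0.1  0.3 -0.2] w 0.0006266488449824748
to start, tool cm [ 0.63 16.91 14.98] twist deg -96.3
```

View pics/s5.png

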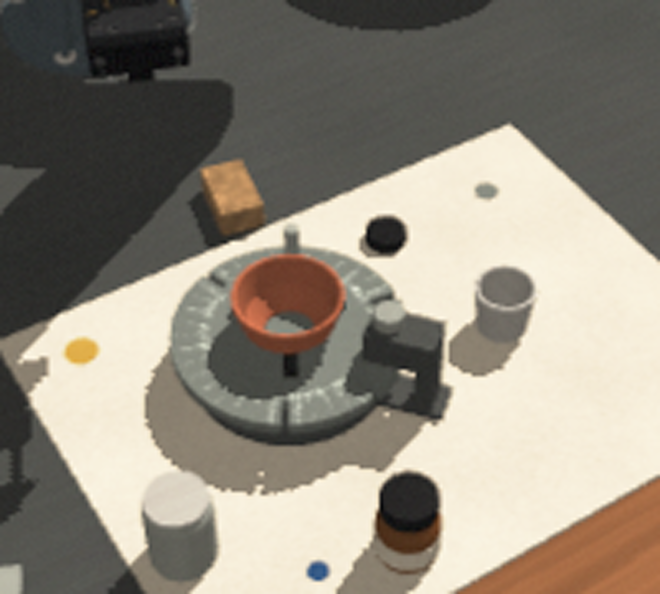

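The view shows the pin head seated on the guide at (388,315), the post at (291,240), the bystanders unmoved and the hand clear.

```bash
python3 -c "
from rig import robot
print(robot.hand_in())"
```

```text
the job is handed in; nothing more can be done
None
```

The wheel is locked: the pin dropped 10 mm fully home into the wide notch under a gentle push of about 3–7 N, nothing else in view had moved, and I handed the job in at about 14.5 s with the hand clear.

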